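# Find the lid that rocks and press it home

### The job

One of the four wooden lids on the white ramekins is not pushed home. Press lightly on the edge of one lid after another with a fingertip until you find the one that rocks, then press that lid down firmly on its middle until it lies flat and fully home. Only touch and press: do not lift any lid or ramekin or push the ramekins about, and leave the other things on the table alone.

Things in the scene. Friction and masses are not known exactly. Their poses are not given: they have to be found in the camera images.
- ramekin_a: White round ramekin, 92 mm across and 31 mm high, loose, about 0.5 kg; origin at the centre of its underside, z up. The four stand in any order. Its lid is a plain wooden disc, 92 mm across, 8 mm thick, with a white plug below that fits the mouth. One of the four lids, any of them, is not home: it stands about 4 mm proud, level.
- lid_a_top (a point): Centre of the flat top of the lid of ramekin_a, z its upward normal. Home: top 39 mm above the table, rigid. A loose lid tips 0.08 to 0.1 rad under 1 to 2 N near any edge (36 mm from its centre) till that edge meets the rim, and springs back level: edge presses do not seat it. 11 to 13 N straight down on its centre slides it 4 mm home, where it stays.
- ramekin_b: White round ramekin, 92 mm across and 31 mm high, loose, about 0.5 kg; origin at the centre of its underside, z up. The four stand in any order. Its lid is a plain wooden disc, 92 mm across, 8 mm thick, with a white plug below that fits the mouth. One of the four lids, any of them, is not home: it stands about 4 mm proud, level.
- lid_b_top (a point): Centre of the flat top of the lid of ramekin_b, z its upward normal. Home: top 39 mm above the table, rigid. A loose lid tips 0.08 to 0.1 rad under 1 to 2 N near any edge (36 mm from its centre) till that edge meets the rim, and springs back level: edge presses do not seat it. 11 to 13 N straight down on its centre slides it 4 mm home, where it stays.
- ramekin_c: White round ramekin, 92 mm across and 31 mm high, loose, about 0.5 kg; origin at the centre of its underside, z up. The four stand in any order. Its lid is a plain wooden disc, 92 mm across, 8 mm thick, with a white plug below that fits the mouth. One of the four lids, any of them, is not home: it stands about 4 mm proud, level.
- lid_c_top (a point): Centre of the flat top of the lid of ramekin_c, z its upward normal. Home: top 39 mm above the table, rigid. A loose lid tips 0.08 to 0.1 rad under 1 to 2 N near any edge (36 mm from its centre) till that edge meets the rim, and springs back level: edge presses do not seat it. 11 to 13 N straight down on its centre slides it 4 mm home, where it stays.
- ramekin_d: White round ramekin, 92 mm across and 31 mm high, loose, about 0.5 kg; origin at the centre of its underside, z up. The four stand in any order. Its lid is a plain wooden disc, 92 mm across, 8 mm thick, with a white plug below that fits the mouth. One of the four lids, any of them, is not home: it stands about 4 mm proud, level.
- lid_d_top (a point): Centre of the flat top of the lid of ramekin_d, z its upward normal. Home: top 39 mm above the table, rigid. A loose lid tips 0.08 to 0.1 rad under 1 to 2 N near any edge (36 mm from its centre) till that edge meets the rim, and springs back level: edge presses do not seat it. 11 to 13 N straight down on its centre slides it 4 mm home, where it stays.
- glass: Bystander, to be left alone: small clear drinking glass, 49 mm across, 61 mm high; loose; origin at the centre of its underside.
- candle: Bystander, to be left alone: tea light in a metal cup, 38 mm across, 17 mm high; loose; origin at the centre of its underside.
- mug: Bystander, to be left alone: white mug with yellow stripes, 86x120 mm, 101 mm high; loose; origin at the centre of its underside.
- spice_jar: Bystander, to be left alone: spice jar with black cap, 44 mm across, 101 mm high; loose; origin at the centre of its underside.
- match_box: Bystander, to be left alone: box of matches lying flat, 110x55 mm, 26 mm high; loose; origin at the centre of its underside.

How it is judged:
By the outcome, as a careful person would: the job done as asked, in the order asked, and still so for the second after the job is handed in, with the robot touching nothing.
It also fails if it takes over 58 s, if anything falls off the work surface, if the arm or the gripper's body presses on something with over 40 N, if the wrist force passes 120 N, or if a joint passes its speed limit or range.

### The arm

A 6-joint arm with a two-finger parallel gripper is mounted at the origin on a cart in front of the work surface, level with it; the furniture and walls round the work are solid. World frame = base frame: x ahead of the robot, y to its left, z up, the work surface at z = 0. Lengths are in mm, angles in degrees, forces in N, time in s.
With the tool pointing down it reaches from about 300 to 850 mm from the base axis. Payload 4.2 kg.
Tool frame: the origin (TCP) lies at the very end of the fingers, on their centre line; the grasp point (between the pads) lies 19 mm behind it (env.grasp_offset is the distance from the TCP to the grasp point, in mm); z points along the fingers, y is the line along which they close (so a half turn about z gives the same grasp; the last joint's range is limited). The gripper opens to 91 mm and grips with 3 to 60 N. Pads are 32 mm wide; open, the fingers measure 118 mm over their backs; the gripper's body (76 mm by 178 mm) begins 60 mm behind the grasp point.
Start: joints at [63.541, 18.312, 89.639, -0, 72.044, -1.146], TCP at [245.857, 519.808, 185.676] pointing down, gripper open.
Joint ranges: [-177.97, 177.97], [-48.28, 115.42], [12.27, 149.76], [-77.06, 257.06], [2.81, 150.46], [-146.56, 146.56]. Speed limits (degrees/s): [147.25, 147.25, 180, 180, 180, 180].

### API

Orientations are given as [roll, pitch, yaw] about the fixed x, y, z axes, in that order (R = Rz(yaw) Ry(pitch) Rx(roll)).
In Python, from workcell import env, eyes gives the robot as it stands.
- The arm moves only by the tool send_rows, never from a script. Its arguments are lists of equal length, an entry for each row: "grip": the opening, from -1 (shut) to 1 (fully open), so that 0 is half open; "xyz": the shift along the world's x, y, z in m, a list of three; "yaw": the turn about the world's z in degrees. A call has 1 to 8 rows; each row is the pose to reach, as a shift and turn from the pose commanded when the call began; what a row does not reach only later rows make up. A row lasts 1/12 s, in which the tool goes at most 41.7 mm and 7.16 degrees, less where a joint would pass 70% of its speed; a pose out of reach is approached as far as the arm can. A call with a gripper value outside its range is refused whole. The fingers move at their own pace and stop on an object; "grip_force" is the grip in N (left out, the last holds). Time passes only in rows, so rows that repeat a pose let the fingers close. It gives the time, the measured TCP pose, the force, the opening and the grip force at its end, in the units of the state.
- env.state(): the state, without advancing time (a new reading comes with each control period).
- eyes.grab_frame(name): name is "scene" or "top" or "wrist"; returns a dict with "frame" (420x560x3 uint8, red, green, blue), "fx", "fy", "cx", "cy" (pixels), "pose" (4x4, takes a point from camera to world coordinates). Camera axes: x right, y down, z forward; pixel columns grow to the right and rows downward; lengths in mm; the calibration is good to about 2 mm. A picture is of the moment at which its call begins. There is no depth.
- env.job_done(): hands the job in; it is judged then, once.
The state is a dict: "time_s": time; "qpos": joint angles; "qvel": joint speeds; "effort": joint torques, N m; "ee_pos": TCP position; "ee_rot": TCP orientation; "force": force on the tool from outside, world axes, zero at the start; "torque": the same for the moment, N m; "gripper_width": finger opening in mm; "gripper_force": force on a finger pad.
Only numpy, scipy, OpenCV 4.12 (cv2) and the standard library are available. Lean on these libraries where they do the work, as an engineer would, in place of code of your own. Each camera call takes 0.05 s, during which the arm holds its last target. There are 200 camera calls.

## Working session

There is one attempt and no reset: what is moved stays moved. The work goes in short steps, Python scripts to look and compute and a tool call to move; the robot and the scene stay as the last step left them, time stands still between calls to the robot, and variables do not carry over. Pictures are saved under pics/ and viewed, at most 10 in all, crops included, and the job is handed in when it is done.

Besides the shell and the picture viewer there is one more tool, called after "Emit:" in YAML: its name, and indented under it one key for each argument. send_rows: Moves the arm, as the interface text tells. Its arguments: {"type":"object","properties":{"grip":{"type":"array"},"xyz":{"type":"array"},"yaw":{"type":"array"},"grip_force":{"type":"number"}},"required":["grip","xyz","yaw"]}

```bash
mkdir -p pics; python3 - <<'E'
from workcell import env, eyes
import cv2,pickle
for n in("top","scene"):
    d=eyes.grab_frame(n);pickle.dump(d,open(n+".pkl","wb"))
    cv2.imwrite(f"pics/{n}1.png",d["frame"][:,:,::-1]);print(n,d["fx"],d["cx"],d["cy"],d["pose"].round(3).tolist())
print(env.state())
E
```

```text
top 470.18749728938326 281.3348167543442 209.40636211219743 [[-0.018, -0.982, 0.186, 249.873], [-1.0, 0.016, -0.011, 18.103], [0.007, -0.187, -0.982, 1534.141], [0.0, 0.0, 0.0, 1.0]]
scene 444.7380023663048 278.907602132171 206.68172919041058 [[0.827, -0.262, 0.497, -85.334], [-0.562, -0.35, 0.75, -947.648], [-0.022, -0.899, -0.436, 616.47], [0.0, 0.0, 0.0, 1.0]]
{'time_s': 0.1, 'qpos': array([ 6.35400589e+01,  1.83474620e+01,  8.96998149e+01, -6.09759308e-04,
        7.20414258e+01, -1.14754158e+00]), 'qvel': array([-0.00892154, -0.16965293, -0.23053682, -0.01478246,  0.02158759,
        0.01006907]), 'effort': array([-4.45662763e-04, -4.13329732e+01, -2.32510632e+01,  7.28940102e-02,
        4.22227755e-02, -5.21334323e-05]), 'ee_pos': array([245.64441073, 519.35156828, 184.90683806]), 'ee_rot': array([-1.79911304e+02, -1.19680768e-03,  1.54687788e+02]), 'force': array([ 0.06132437,  0.3547721 , -0.31435366]), 'torque': array([ 0.0128401 ,  0.04692711, -0.00290252]), 'gripper_force': 0.0, 'gripper_width': 91.16502754155242}
```

View pics/top1.png

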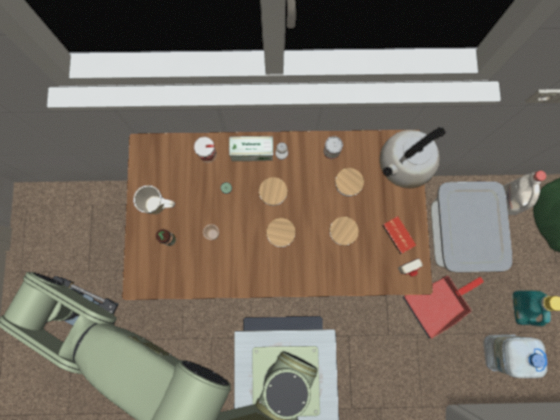

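View pics/scene1.png

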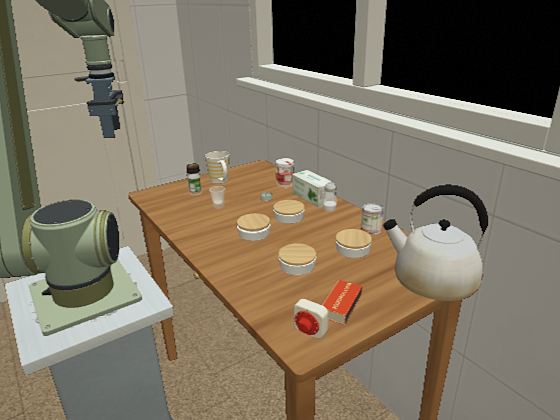

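The top view shows four lids, at about (273,191), (281,232), (349,181) and (344,231), all clear of the bystanders. I'll refine these with a crop and ellipse fits.

```bash
cat > h.py <<'E'
import numpy as np
def ray(d,u,v,z):
    P=d["pose"];r=P[:3,:3]@[(u-d["cx"])/d["fx"],(v-d["cy"])/d["fy"],1];o=P[:3,3]
    return o+r*(z-o[2])/r[2]
E
python3 - <<'E'
import pickle,cv2,numpy as np
from h import ray
d=pickle.load(open("top.pkl","rb"));f=d["frame"]
hsv=cv2.cvtColor(f,cv2.COLOR_RGB2HSV)
g=f[:,:,1].astype(int)
m=((hsv[:,:,0]>8)&(hsv[:,:,0]<25)&(g>115)&(hsv[:,:,1]>60)).astype(np.uint8)
m=cv2.morphologyEx(m,cv2.MORPH_CLOSE,np.ones((3,3)))
n,l,s,c=cv2.connectedComponentsWithStats(m)
for i in range(1,n):
    if s[i,4]>200 and 240<c[i,0]<380: print(s[i],c[i].round(2),ray(d,*c[i],39).round(1))
k=4;crop=cv2.resize(f[160:255,250:375],None,fx=6,fy=6,interpolation=cv2.INTER_CUBIC)
cv2.imwrite("pics/c1.png",crop[:,:,::-1])
s=pickle.load(open("scene.pkl","rb"))["frame"][190:285,225:380]
cv2.imwrite("pics/c2.png",cv2.resize(s,None,fx=5,fy=5,interpolation=cv2.INTER_CUBIC)[:,:,::-1])
E
```

```text
[335 167  29  30 651] [349.12 181.14] [ 624.3 -221.8   39. ]
[258 177  30  29 667] [272.89 190.78] [595.9  28.4  39. ]
[266 217  30  31 709] [280.17 232.06] [459.8   7.1  39. ]
[329 216  30  30 707] [343.58 230.47] [ 461.5 -196.7   39. ]
```

View pics/c1.png

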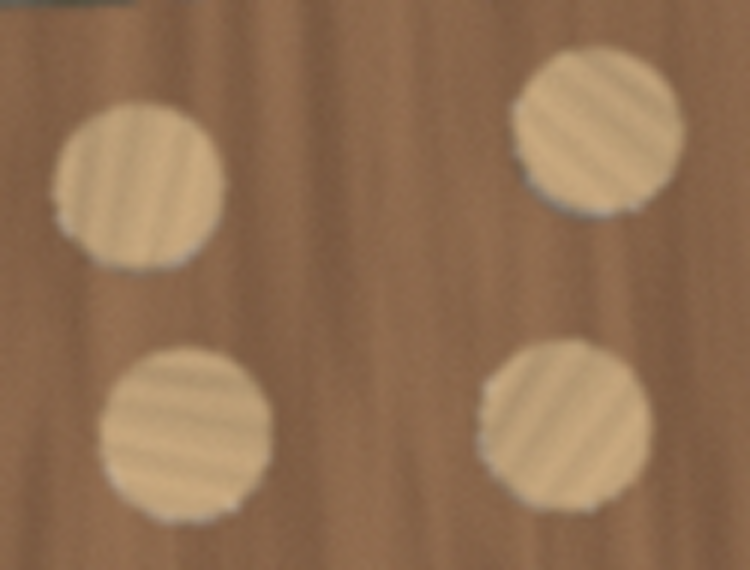

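View pics/c2.png

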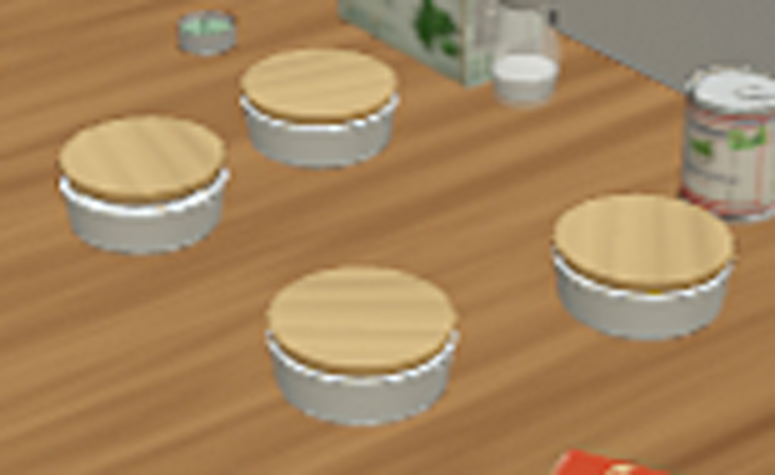

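The centres are about A (461,7), B (596,28), C (461,-197) and D (624,-222). I'll close the fingers and go over A's +y edge.

Emit:
send_rows:
  grip: [-1, -1, -1, -1, -1, -1, -1, -1]
  xyz:
    - [0.015, -0.04, 0]
    - [0.03, -0.075, 0]
    - [0.045, -0.11, 0]
    - [0.06, -0.145, 0]
    - [0.075, -0.18, 0]
    - [0.09, -0.215, 0]
    - [0.108, -0.25, 0]
    - [0.126, -0.285, 0]
  yaw: [0, 0, 0, 0, 0, 0, 0, 0]

```text
time_s: 0.77
ee_pos: [371.9, 233.0, 185.5]
ee_rot: [-180.0, -0.0, 154.7]
force: [0.7, -0.0, -0.3]
gripper_width: 40.7
gripper_force: 0.0
```

Emit:
send_rows:
  grip: [-1, -1, -1, -1, -1, -1, -1, -1]
  xyz:
    - [0.018, -0.035, 0]
    - [0.036, -0.07, 0]
    - [0.054, -0.105, 0]
    - [0.072, -0.14, 0]
    - [0.09, -0.165, -0.02]
    - [0.1, -0.18, -0.04]
    - [0.107, -0.19, -0.07]
    - [0.107, -0.19, -0.1]
  yaw: [0, 0, 0, 0, 0, 0, 0, 0]

```text
time_s: 1.43
ee_pos: [480.9, 42.7, 84.9]
ee_rot: [179.9, 0.2, 154.5]
force: [-0.2, 1.4, 0.8]
gripper_width: 0.1
gripper_force: 0.0
```

Emit:
send_rows:
  grip: [-1, -1, -1, -1, -1, -1, -1, -1]
  xyz:
    - [0, 0, -0.015]
    - [0, 0, -0.028]
    - [0, 0, -0.036]
    - [0, 0, -0.04]
    - [0, 0, -0.04]
    - [0, 0, -0.04]
    - [0, 0, -0.04]
    - [0, 0, -0.04]
  yaw: [0, 0, 0, 0, 0, 0, 0, 0]

```text
time_s: 2.1
ee_pos: [479.5, 44.9, 46.5]
ee_rot: [179.9, 0.1, 154.7]
force: [0.2, -0.7, -0.5]
gripper_width: 0.3
gripper_force: 0.0
```

Emit:
send_rows:
  grip: [-1, -1, -1, -1, -1, -1, -1, -1]
  xyz:
    - [0, 0, -0.001]
    - [0, 0, -0.002]
    - [0, 0, -0.003]
    - [0, 0, -0.004]
    - [0, 0, -0.004]
    - [0, 0, -0.004]
    - [0, 0, -0.004]
    - [0, 0, -0.004]
  yaw: [0, 0, 0, 0, 0, 0, 0, 0]

```text
time_s: 2.77
ee_pos: [478.9, 44.8, 41.7]
ee_rot: [180.0, 0.0, 154.7]
force: [0.0, -0.3, -0.7]
gripper_width: 0.4
gripper_force: 0.0
```

Emit:
send_rows:
  grip: [-1, -1, -1, -1, -1, -1, -1, -1]
  xyz:
    - [0, 0, -0.001]
    - [0, 0, -0.002]
    - [0, 0, -0.0025]
    - [0, 0, -0.003]
    - [0, 0, -0.003]
    - [0, 0, -0.003]
    - [0, 0, -0.003]
    - [0, 0, -0.003]
  yaw: [0, 0, 0, 0, 0, 0, 0, 0]

```text
time_s: 3.43
ee_pos: [478.9, 44.8, 38.7]
ee_rot: [180.0, 0.0, 154.7]
force: [-0.3, 0.0, 0.4]
gripper_width: 0.4
gripper_force: 0.0
```

Emit:
send_rows:
  grip: [-1, -1, -1, -1, -1]
  xyz:
    - [0, 0, -0.0005]
    - [0, 0, -0.001]
    - [0, 0, -0.001]
    - [0, 0, -0.001]
    - [0, 0, -0.001]
  yaw: [0, 0, 0, 0, 0]

```text
time_s: 3.85
ee_pos: [478.8, 44.8, 37.7]
ee_rot: [180.0, -0.0, 154.7]
force: [0.3, 0.9, -1.0]
gripper_width: 0.6
gripper_force: 0.0
```

```bash
python3 - <<'E'
from workcell import env, eyes
import cv2,pickle,numpy as np
d=eyes.grab_frame("scene");w=eyes.grab_frame("wrist");pickle.dump(w,open("w.pkl","wb"))
a=cv2.resize(d["frame"][170:270,200:300],(400,400),interpolation=cv2.INTER_CUBIC)
b=cv2.resize(w["frame"],(400,300))
cv2.imwrite("pics/p1.png",np.hstack([a,np.vstack([b,np.zeros((100,400,3),np.uint8)])])[:,:,::-1])
s=env.state();print(s["ee_pos"],s["force"],s["torque"])
E
```

```text
[478.89036923  44.79770455  37.69530014] [ 0.54859616 -0.19418954  0.5639979 ] [ 0.02483743  0.02829523 -0.06091512]
```

View pics/p1.png

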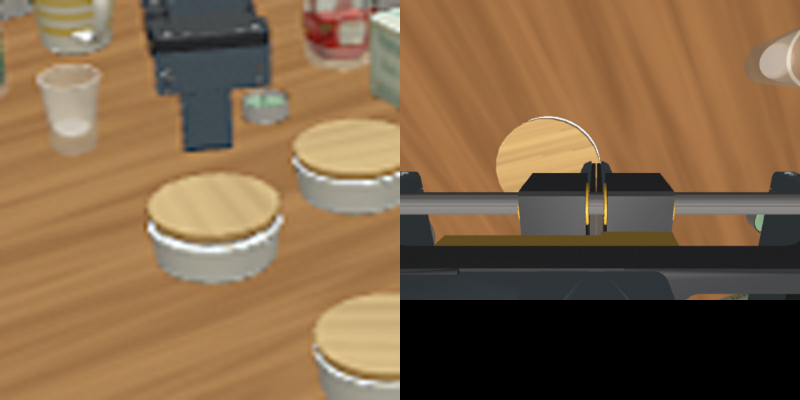

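The fingertip stands at or beyond the lid's far edge. I'll check the lid centres against the scene and wrist views.

```bash
python3 - <<'E'
import pickle,cv2,numpy as np
from h import ray
d=pickle.load(open("scene.pkl","rb"));w=pickle.load(open("w.pkl","rb"));t=pickle.load(open("top.pkl","rb"))
def proj(d,p):
    q=np.linalg.inv(d["pose"])@[*p,1];return (d["fx"]*q[0]/q[2]+d["cx"],d["fy"]*q[1]/q[2]+d["cy"])
print("tip scene",proj(d,(479,45,37.7)),"obs 252,207")
for p in [(461,7,39),(596,28,39),(461,-197,39),(624,-222,39)]:print(p,np.round(proj(d,p),1),np.round(proj(t,p),1))
# scene crop c2 readings -> world
for u,v in [(143,158),(319,86),(362,319),(643,242)]:
    print(ray(d,225+u/5,190+v/5,39).round(1),ray(d,225+u/5,190+v/5,43).round(1))
print("wrist",w["pose"].round(2).tolist(),np.round(proj(w,(461,7,39)),1),np.round(proj(w,(479,45,38)),1))
E
```

```text
tip scene (np.float64(251.81614872498938), np.float64(215.55653772349035)) obs 252,207
(461, 7, 39) [253.3 221.9] [280.2 231.7]
(596, 28, 39) [288.5 206.6] [273.  190.8]
(461, -197, 39) [296.6 253.2] [343.7 230.6]
(624, -222, 39) [353.2 237.6] [349.2 181.2]
[462.5   7.9  39. ] [458.7   1.3  43. ]
[594.2  23.9  39. ] [589.5  17.1  43. ]
[ 461.  -200.3   39. ] [ 457.2 -205.5   43. ]
[ 621.8 -225.8   39. ] [ 616.9 -230.8   43. ]
wrist [[0.43, 0.88, 0.22, 416.38], [0.9, -0.41, -0.11, 74.87], [0.0, 0.25, -0.97, 236.15], [0.0, 0.0, 0.0, 1.0]] [207.7 239.1] [273.8 238.6]
```

Centres agree between views, but the tip appears about 16 mm higher than the TCP reading suggests. I'll rise, shift to 36 mm from the centre and feel downwards.

Emit:
send_rows:
  grip: [-1, -1, -1, -1, -1, -1, -1, -1]
  xyz:
    - [0, 0, 0.006]
    - [0, 0, 0.01]
    - [-0.0025, -0.005, 0.01]
    - [-0.0025, -0.005, 0.004]
    - [-0.0025, -0.005, 0]
    - [-0.0025, -0.005, -0.002]
    - [-0.0025, -0.005, -0.003]
    - [-0.0025, -0.005, -0.003]
  yaw: [0, 0, 0, 0, 0, 0, 0, 0]

```text
time_s: 4.62
ee_pos: [476.0, 39.8, 34.1]
ee_rot: [-180.0, -0.1, 154.7]
force: [0.9, 0.1, -0.3]
gripper_width: 0.3
gripper_force: 0.0
```

Emit:
send_rows:
  grip: [-1, -1, -1, -1]
  xyz:
    - [0, 0, -0.001]
    - [0, 0, -0.002]
    - [0, 0, -0.003]
    - [0, 0, -0.003]
  yaw: [0, 0, 0, 0]

```text
time_s: 4.95
ee_pos: [476.3, 39.8, 31.5]
ee_rot: [180.0, -0.0, 154.7]
force: [0.6, -0.1, 0.3]
gripper_width: 0.6
gripper_force: 0.0
```

Emit:
send_rows:
  grip: [-1, -1, -1, -1]
  xyz:
    - [0, 0, -0.001]
    - [0, 0, -0.002]
    - [0, 0, -0.002]
    - [0, 0, -0.002]
  yaw: [0, 0, 0, 0]

```text
time_s: 5.28
ee_pos: [476.3, 39.8, 29.6]
ee_rot: [180.0, -0.0, 154.7]
force: [-1.1, -0.1, 0.1]
gripper_width: 0.3
gripper_force: 0.0
```

Emit:
send_rows:
  grip: [-1, -1, -1, -1]
  xyz:
    - [0, 0, -0.001]
    - [0, 0, -0.002]
    - [0, 0, -0.002]
    - [0, 0, -0.002]
  yaw: [0, 0, 0, 0]

```text
time_s: 5.62
ee_pos: [476.3, 39.8, 27.6]
ee_rot: [-180.0, -0.0, 154.7]
force: [-0.4, 0.2, -0.2]
gripper_width: 0.2
gripper_force: 0.0
```

Emit:
send_rows:
  grip: [-1, -1, -1, -1]
  xyz:
    - [0, 0, -0.001]
    - [0, 0, -0.002]
    - [0, 0, -0.002]
    - [0, 0, -0.002]
  yaw: [0, 0, 0, 0]

```text
time_s: 5.95
ee_pos: [476.3, 39.8, 25.6]
ee_rot: [180.0, -0.0, 154.7]
force: [-0.3, -0.2, -0.2]
gripper_width: 0.4
gripper_force: 0.0
```

```bash
python3 - <<'E'
from workcell import env, eyes
import cv2,numpy as np
d=eyes.grab_frame("scene");w=eyes.grab_frame("wrist")
a=cv2.resize(d["frame"][180:250,210:300],(400,311),interpolation=cv2.INTER_CUBIC)
b=cv2.resize(w["frame"][150:290,180:360],(400,311),interpolation=cv2.INTER_CUBIC)
cv2.imwrite("pics/p2.png",np.hstack([a,b])[:,:,::-1])
s=env.state();print(s["ee_pos"],s["force"],s["torque"])
E
```

```text
[476.37577172  39.80341436  25.68637164] [-0.80234135 -0.47664141  0.06622238] [-0.02246     0.07722635  0.014993  ]
```

View pics/p2.png

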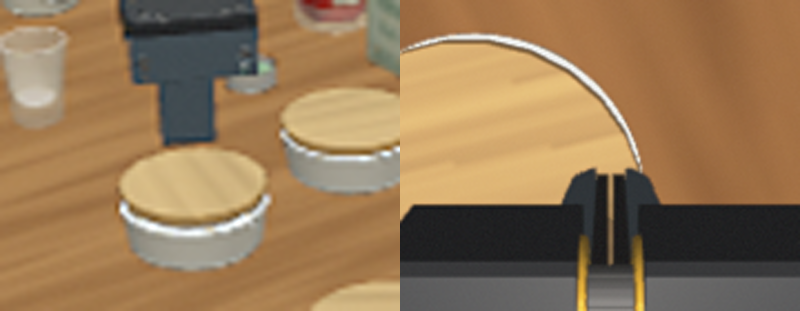

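```bash
python3 - <<'E'
from workcell import env, eyes
import pickle,numpy as np
from h import ray
d=pickle.load(open("scene.pkl","rb"));w=eyes.grab_frame("wrist")
for z in (26,34,38,42,46,50): print(z,ray(d,252.3,212,z).round(1),ray(w,274.5,226.6,z).round(1))
print(env.grasp_offset, env.state()["qpos"])
E
```

```text
26 [503.6  84.2  26. ] [469.4  43.8  26. ]
34 [495.7  70.3  34. ] [467.2  44.9  34. ]
38 [491.7  63.3  38. ] [466.1  45.4  38. ]
42 [487.7  56.3  42. ] [464.9  45.9  42. ]
46 [483.7  49.3  46. ] [463.8  46.5  46. ]
50 [479.7  42.3  50. ] [462.7  47.   50. ]
18.8 [ 3.39447884e+00  1.93992256e+01  1.14815505e+02  6.45239185e-03
  4.57820529e+01 -6.12969588e+01]
```

The scene view shows the tip still clear above the lid, with table visible between them. I'll keep feeling down.

Emit:
send_rows:
  grip: [-1, -1, -1, -1, -1, -1]
  xyz:
    - [0, 0, -0.001]
    - [0, 0, -0.002]
    - [0, 0, -0.003]
    - [0, 0, -0.003]
    - [0, 0, -0.003]
    - [0, 0, -0.003]
  yaw: [0, 0, 0, 0, 0, 0]

```text
time_s: 6.6
ee_pos: [476.4, 39.8, 22.7]
ee_rot: [180.0, -0.0, 154.7]
force: [-0.1, 0.7, 0.2]
gripper_width: 0.3
gripper_force: 0.0
```

Emit:
send_rows:
  grip: [-1, -1, -1, -1, -1, -1]
  xyz:
    - [0, 0, -0.001]
    - [0, 0, -0.002]
    - [0, 0, -0.002]
    - [0, 0, -0.002]
    - [0, 0, -0.002]
    - [0, 0, -0.002]
  yaw: [0, 0, 0, 0, 0, 0]

```text
time_s: 7.1
ee_pos: [476.4, 39.8, 20.7]
ee_rot: [180.0, 0.0, 154.7]
force: [-0.5, 0.2, 0.4]
gripper_width: 0.5
gripper_force: 0.0
```

Emit:
send_rows:
  grip: [-1, -1, -1, -1, -1, -1]
  xyz:
    - [0, 0, -0.001]
    - [0, 0, -0.002]
    - [0, 0, -0.002]
    - [0, 0, -0.002]
    - [0, 0, -0.002]
    - [0, 0, -0.002]
  yaw: [0, 0, 0, 0, 0, 0]

```text
time_s: 7.6
ee_pos: [476.3, 39.8, 18.7]
ee_rot: [180.0, -0.0, 154.7]
force: [0.8, 0.9, -0.1]
gripper_width: 0.6
gripper_force: 0.0
```

```bash
python3 - <<'E'
from workcell import env, eyes
import cv2,numpy as np
d=eyes.grab_frame("scene");t=eyes.grab_frame("top")
a=cv2.resize(d["frame"][180:240,220:290],(400,343),interpolation=cv2.INTER_CUBIC)
b=cv2.resize(t["frame"][190:270,230:324],(400,343),interpolation=cv2.INTER_CUBIC)
cv2.imwrite("pics/p3.png",np.hstack([a,b])[:,:,::-1])
s=env.state();print(s["ee_pos"],s["force"],s["torque"])
E
```

```text
[476.42462514  39.79481417  18.7132452 ] [ 0.05903796 -0.46900232  0.20363683] [ 0.06561931 -0.026018   -0.00905015]
```

View pics/p3.png

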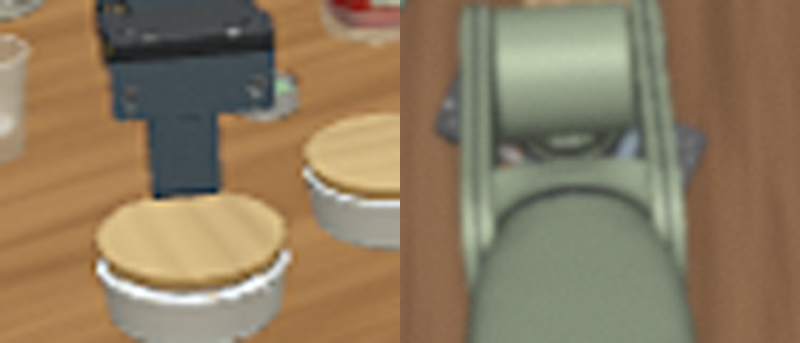

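```bash
python3 - <<'E'
from workcell import env, eyes
import pickle,cv2,numpy as np
w=pickle.load(open("w.pkl","rb"));d=pickle.load(open("scene.pkl","rb"))
def proj(d,p):
    q=np.linalg.inv(d["pose"])@[*p,1];return np.round([d["fx"]*q[0]/q[2]+d["cx"],d["fy"]*q[1]/q[2]+d["cy"]],1)
print(w["fx"])
a=np.linspace(0,2*np.pi,72)
for z in(39,43,19):
    P=np.array([proj(w,(461+46*np.cos(t),7+46*np.sin(t),z)) for t in a]);print("wrist lid extents",z,P.min(0),P.max(0))
for z in(18.7,35,39,43,47):print(z,proj(d,(476.4,39.8,z)))
P=np.array([proj(d,(461+46*np.cos(t),7+46*np.sin(t),39)) for t in a]);print(P.min(0),P.max(0))
b=np.linspace(0,1,5)
for dz in (0,16,20,24):print(dz,"w tip",proj(w,(479,45,37.7+dz)))
E
```

```text
327.15657341859
wrist lid extents 39 [135.  166.7] [280. 304.]
wrist lid extents 43 [132.3 167.5] [280.1 307.2]
wrist lid extents 19 [146.9 163.1] [279.5 289.6]
18.7 [252.3 222.3]
35 [252.  217.3]
39 [252.  216.1]
43 [251.9 214.8]
47 [251.8 213.6]
[236.8 214.4] [269.8 229.9]
0 w tip [273.8 238.5]
16 w tip [273.7 247.4]
20 w tip [273.7 249.9]
24 w tip [273.7 252.4]
```

The readings agree: the closed fingertips end about 26 mm above the nominal TCP, so contact should come near TCP z≈13 for a home lid and 17 for a proud one.

Emit:
send_rows:
  grip: [-1, -1, -1, -1, -1]
  xyz:
    - [0, 0, -0.001]
    - [0, 0, -0.002]
    - [0, 0, -0.002]
    - [0, 0, -0.002]
    - [0, 0, -0.002]
  yaw: [0, 0, 0, 0, 0]

```text
time_s: 8.12
ee_pos: [476.4, 39.8, 16.7]
ee_rot: [180.0, -0.0, 154.7]
force: [0.4, -0.0, 0.1]
gripper_width: 0.1
gripper_force: 0.0
```

Emit:
send_rows:
  grip: [-1, -1, -1, -1, -1]
  xyz:
    - [0, 0, -0.001]
    - [0, 0, -0.002]
    - [0, 0, -0.002]
    - [0, 0, -0.002]
    - [0, 0, -0.002]
  yaw: [0, 0, 0, 0, 0]

```text
time_s: 8.53
ee_pos: [476.3, 39.8, 14.7]
ee_rot: [180.0, -0.0, 154.7]
force: [-1.3, 0.1, 0.1]
gripper_width: 0.2
gripper_force: 0.1
```

Emit:
send_rows:
  grip: [-1, -1, -1, -1, -1]
  xyz:
    - [0, 0, -0.001]
    - [0, 0, -0.001]
    - [0, 0, -0.001]
    - [0, 0, -0.001]
    - [0, 0, -0.001]
  yaw: [0, 0, 0, 0, 0]

```text
time_s: 8.95
ee_pos: [476.5, 39.9, 13.7]
ee_rot: [180.0, 0.0, 154.7]
force: [0.3, -0.5, 0.9]
gripper_width: 0.8
gripper_force: 0.3
```

Emit:
send_rows:
  grip: [-1, -1, -1, -1, -1]
  xyz:
    - [0, 0, -0.0005]
    - [0, 0, -0.001]
    - [0, 0, -0.001]
    - [0, 0, -0.001]
    - [0, 0, -0.001]
  yaw: [0, 0, 0, 0, 0]

```text
time_s: 9.37
ee_pos: [476.5, 39.9, 12.7]
ee_rot: [180.0, 0.0, 154.7]
force: [-0.3, 1.1, 2.1]
gripper_width: 0.6
gripper_force: 0.6
```

Emit:
send_rows:
  grip: [-1, -1, -1, -1, -1]
  xyz:
    - [0, 0, -0.0005]
    - [0, 0, -0.001]
    - [0, 0, -0.001]
    - [0, 0, -0.001]
    - [0, 0, -0.001]
  yaw: [0, 0, 0, 0, 0]

```text
time_s: 9.78
ee_pos: [476.5, 39.9, 11.7]
ee_rot: [180.0, 0.0, 154.7]
force: [1.1, 1.3, 1.7]
gripper_width: 0.4
gripper_force: 1.0
```

Emit:
send_rows:
  grip: [-1, -1, -1, -1, -1]
  xyz:
    - [0, 0, -0.0005]
    - [0, 0, -0.001]
    - [0, 0, -0.001]
    - [0, 0, -0.001]
    - [0, 0, -0.001]
  yaw: [0, 0, 0, 0, 0]

```text
time_s: 10.2
ee_pos: [476.6, 40.0, 11.4]
ee_rot: [180.0, 0.0, 154.7]
force: [-1.6, 2.0, 7.9]
gripper_width: 0.4
gripper_force: 4.1
```

```bash
python3 - <<'E'
from workcell import env, eyes
import cv2,numpy as np
d=eyes.grab_frame("scene")
a=cv2.resize(d["frame"][200:240,225:285],(780,520),interpolation=cv2.INTER_CUBIC)
cv2.imwrite("pics/p4.png",a[:,:,::-1])
for i in range(4):
    eyes.grab_frame("scene");s=env.state();print(s["ee_pos"],s["force"],s["gripper_force"])
E
```

```text
[476.59430516  39.9659565   11.40681762] [-1.45338512  1.34688703  7.59279984] 4.056542823091149
[476.59984604  39.97360857  11.41690607] [-1.928587    1.70499461  8.11443625] 4.055851316079497
[476.60441951  39.96415097  11.42299786] [-0.81100377  2.27600855  7.33756392] 4.054424520581961
[476.60339777  39.93140259  11.41326918] [-1.23099567  1.66801767  7.9992315 ] 4.054456511512399
```

View pics/p4.png

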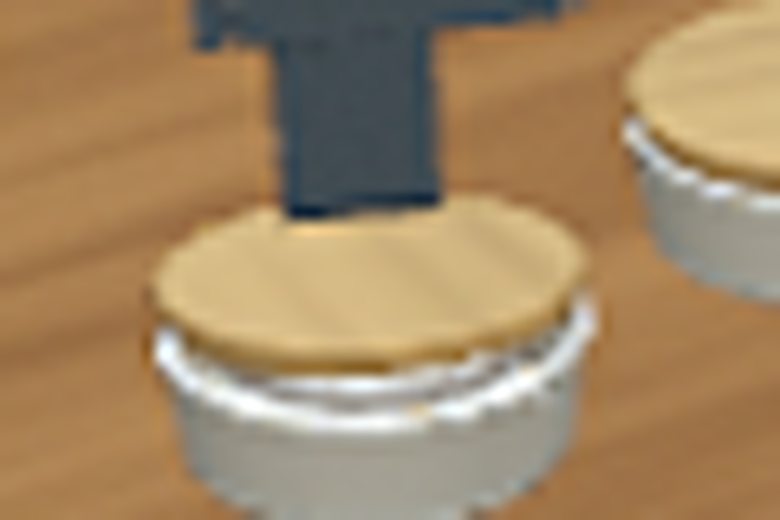

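The near rim has opened by several mm and the far edge dipped about 3 mm under 2 N before it stopped, so this lid is the one that rocks. I'll lift off and press it on its centre.

Emit:
send_rows:
  grip: [-1, -1, -1, -1, -1, -1, -1, -1]
  xyz:
    - [0, 0, 0.004]
    - [0, 0, 0.015]
    - [0, 0, 0.018]
    - [-0.0155, -0.033, 0.018]
    - [-0.0155, -0.033, 0.018]
    - [-0.0155, -0.033, 0.01]
    - [-0.0155, -0.033, 0.006]
    - [-0.0155, -0.033, 0.006]
  yaw: [0, 0, 0, 0, 0, 0, 0, 0]

```text
time_s: 11.12
ee_pos: [460.1, 7.1, 15.4]
ee_rot: [-180.0, -0.1, 154.7]
force: [-0.1, 0.6, -0.4]
gripper_width: 0.5
gripper_force: 0.0
```

Emit:
send_rows:
  grip: [-1, -1, -1, -1, -1, -1]
  xyz:
    - [0, 0, -0.001]
    - [0, 0, -0.002]
    - [0, 0, -0.003]
    - [0, 0, -0.003]
    - [0, 0, -0.003]
    - [0, 0, -0.003]
  yaw: [0, 0, 0, 0, 0, 0]

```text
time_s: 11.62
ee_pos: [460.9, 7.3, 14.2]
ee_rot: [180.0, -0.0, 154.7]
force: [-2.9, 0.1, 6.8]
gripper_width: 0.1
gripper_force: 3.3
```

Emit:
send_rows:
  grip: [-1, -1, -1, -1, -1, -1]
  xyz:
    - [0, 0, -0.0005]
    - [0, 0, -0.001]
    - [0, 0, -0.0015]
    - [0, 0, -0.002]
    - [0, 0, -0.002]
    - [0, 0, -0.002]
  yaw: [0, 0, 0, 0, 0, 0]

```text
time_s: 12.12
ee_pos: [460.9, 7.3, 12.5]
ee_rot: [180.0, -0.0, 154.7]
force: [-3.2, 0.3, 9.8]
gripper_width: 0.7
gripper_force: 4.7
```

It is sliding home, so I'll continue straight down.

Emit:
send_rows:
  grip: [-1, -1, -1, -1, -1, -1]
  xyz:
    - [0, 0, -0.0005]
    - [0, 0, -0.001]
    - [0, 0, -0.0015]
    - [0, 0, -0.002]
    - [0, 0, -0.002]
    - [0, 0, -0.002]
  yaw: [0, 0, 0, 0, 0, 0]

```text
time_s: 12.62
ee_pos: [461.0, 7.3, 10.9]
ee_rot: [180.0, 0.0, 154.7]
force: [-3.4, 0.5, 14.0]
gripper_width: 0.3
gripper_force: 6.8
```

Emit:
send_rows:
  grip: [-1, -1, -1, -1, -1, -1]
  xyz:
    - [0, 0, -0.0005]
    - [0, 0, -0.001]
    - [0, 0, -0.001]
    - [0, 0, -0.001]
    - [0, 0, -0.001]
    - [0, 0, -0.001]
  yaw: [0, 0, 0, 0, 0, 0]

```text
time_s: 13.12
ee_pos: [461.0, 7.3, 10.8]
ee_rot: [180.0, 0.0, 154.7]
force: [-6.1, -0.1, 21.2]
gripper_width: 0.3
gripper_force: 10.7
```

It has bottomed out after about 4 mm of travel, with 21 N. Now I'll back off straight up and check.

Emit:
send_rows:
  grip: [-1, -1, -1, -1, -1, -1, -1, -1]
  xyz:
    - [0, 0, 0.002]
    - [0, 0, 0.008]
    - [0, 0, 0.03]
    - [0, 0, 0.06]
    - [0, 0, 0.1]
    - [0, 0, 0.13]
    - [0, 0, 0.15]
    - [0, 0, 0.15]
  yaw: [0, 0, 0, 0, 0, 0, 0, 0]

```text
time_s: 13.78
ee_pos: [464.2, 7.1, 163.3]
ee_rot: [179.8, 0.5, 154.7]
force: [0.2, -0.6, -0.9]
gripper_width: 0.4
gripper_force: 0.0
```

```bash
python3 - <<'E'
from workcell import env, eyes
import cv2,pickle,numpy as np
d=eyes.grab_frame("scene")["frame"];o=pickle.load(open("scene.pkl","rb"))["frame"]
f=lambda x:cv2.resize(x[195:250,225:320],(760,290)[0:2] if 0 else (500,290),interpolation=cv2.INTER_CUBIC)
cv2.imwrite("pics/p5.png",np.vstack([f(o),f(d)])[:,:,::-1]);print(env.state()["force"])
E
```

```text
[ 0.03983021 -0.86201691 -0.89097218]
```

View pics/p5.png

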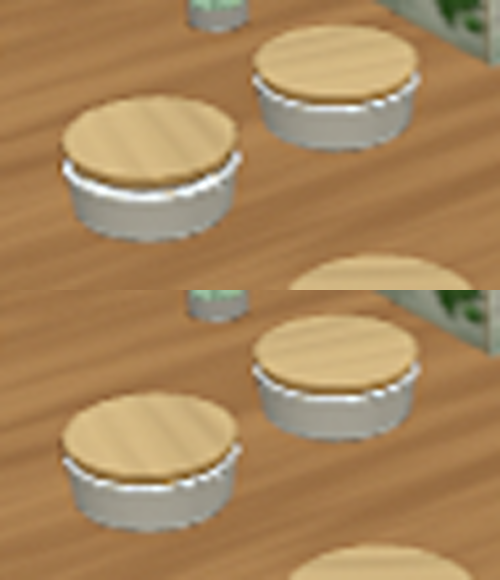

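In the before and after crops, the lid at (150,435) now sits flat and lower, like its neighbour. The ramekin has not moved and the robot is clear.

```bash
python3 -c "
from workcell import env
print(env.job_done())"
```

```text
the job is handed in; nothing more can be done
None
```

The first lid I tested (ramekin at about x 461, y 7) rocked; I pressed it on its middle with about 21 N and it went down about 4 mm to lie flat. Nothing else was touched, and I handed the job in at about 14 s.

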